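# Lay the walnut coffee board for a guest

### The arm

A 7-joint arm with a two-finger parallel gripper is mounted at the origin on the work surface; the furniture and walls round the work are solid. World frame = base frame: x ahead of the robot, y to its left, z up, the work surface at z = 0. Lengths are in m, angles in rad, forces in N, time in s.
With the tool pointing down it reaches from about 0.35 to 0.9 m from the base axis. Payload 8.1 kg.
Tool frame: the origin (TCP) lies midway between the tips of the shut fingers; the grasp point (between the pads) lies 19 mm behind it; z points along the fingers, y is the line along which they close (so a half turn about z gives the same grasp; the last joint's range is limited). The gripper opens to 85 mm and grips with 20 to 120 N. Pads are 22 mm wide; open, the fingers measure 114 mm over their backs; the gripper's body (76 mm by 85 mm) begins 54 mm behind the grasp point. The pads swing forward as they close: fully open they stand 13 mm farther back than shut.
Start: joints at [-1.283, 0.434, 0.025, 1.573, -0.012, 1.134, -0.075], TCP at [0.238, 0.578, 0.231] pointing down, gripper open.
Joint ranges: [-2.62, 2.62], [-0.44, 2.09], [-1.27, 1.32], [0.08, 2.57], [-1.32, 4.46], [0.12, 2], [-2.74, 2.74]. Speed limits (rad/s): [2.22, 2.22, 3.01, 3.01, 3.14, 3.14, 3.14].

### API

Orientations are given as a unit quaternion [w, x, y, z].
In Python, from station import * gives the robot as it stands.
- The arm moves only by the shell command python3 -m handwheel 'ROWS' [FORCE]. ROWS is text: rows parted by semicolons, each of 7 numbers parted by spaces: the shift along the tool's x, y, z in cm, then the turn, a rotation vector about the tool's x, y, z in rad, then the opening, from 0 (shut) to 1 (fully open). A call has 1 to 5 rows; each row is the pose to reach, as a shift and turn from the pose commanded when the call began, along the tool's axes at that moment; what a row does not reach only later rows make up. A row lasts 1/10 s, in which the tool goes at most 50 mm and 8.59 degrees, less where a joint would pass 70% of its speed; a pose out of reach is approached as far as the arm can. A call with a gripper value outside its range is refused whole. The fingers move at their own pace and stop on an object; FORCE is the grip in N (left out, the last holds). Time passes only in rows, so rows that repeat a pose let the fingers close. It gives the time, the measured TCP pose, the force, the opening and the grip force at its end, in the units of the state.
- sense(): the state, without advancing time (a new reading comes with each control period).
- read_camera(name): name is "side" or "top" or "wrist"; returns a dict with "image" (400x640x3 uint8, red, green, blue), "z_map" (400x640 float32, m along the optical axis (not along the pixel's ray), 0 where there is no reading), "intrinsics" (3x3 intrinsics, pixels), "k1" (the pictures are not rectified: a ray, as slopes to the right and down, at radius r is drawn at 1 + k1 r^2 times it, then the intrinsics apply), "R" (3x3) and "t" (3): a world point X has camera coordinates R X + t. Camera axes: x right, y down, z forward; pixel columns grow to the right and rows downward; lengths in m; the calibration is good to about 2 mm. A picture is of the moment at which its call begins.
- hand_in(): hands the job in; it is judged then, once.
Trained networks look in a picture, given as the dict that the camera call returned (one of the last four; its "shot" number tells which), for a name from the list of things; names that differ only in an ending like _2 or _b are one class to them, and where a whole thing is asked for, a point or a joint stands for the part that bears it (a point fixed in the world has none). Each returns a list of dicts, best first, with "p" (0 to 1); they miss things now and then, are a little off and sometimes report something else, mostly with a low value. They report only what shows in the picture. A call takes as long as a camera call. They do not tell look-alikes from the thing itself.
- trace(picture, thing): "pixels" (400x640 bool, what is visible of it) and "bbox" ([left, top, right, bottom] in pixels, round what is visible of it).
- pinpoint(picture, thing): "at" ([column, row] in pixels: a listed point, or the origin of a listed thing).
The state is a dict: "time": time; "joint_positions": joint angles; "dq": joint speeds; "joint_torque": joint torques, N m; "tool_pos": TCP position; "tcp_rot": TCP orientation; "contact_force": force on the tool from outside, world axes, zero at the start; "torque": the same for the moment, N m; "grip_width": finger opening in m; "grasp_force": force on a finger pad.
Only numpy, scipy, OpenCV 4.12 (cv2) and the standard library are available. Lean on these libraries where they do the work, as an engineer would, in place of code of your own. Each camera call takes 0.05 s, during which the arm holds its last target. There are 200 camera calls.

### The job

Lay the walnut board for one guest's coffee. Seen from the side with the long groove (the guest's side), stand the milk jug in the left round recess with its handle pointing out to the left, the espresso cup in the right recess with its handle pointing out to the right, and the cocoa shaker in the recess between them, all upright and fully down in their recesses; the teaspoon lies flat in the groove in front of them, bowl to the left. Leave everything else on the worktop where it stands.

Things in the scene. Friction and masses are not known exactly. Their poses are not given: they have to be found in the camera images.
- coffee_board: Dark walnut board, fixed, 156 (x) by 298 (y) by 16 mm, edges rounded. Origin: centre of its underside. The guest's long side is -x, towards the robot; +y is the guest's left. Three round cork-lined recesses, 70 mm across, floor at z = 11 mm, centred at x = 30, y = 88 (left), 0 (middle), -88 mm (right). In front a spoon groove, 40 (x) by 152 mm (y), floor at z = 13 mm, centred at x = -45, y = 0.
- milk_jug: Loose cream milk jug with a loop handle, 67 x 103 x 85 mm high, 0.16 kg. Origin: on the underside, middle of the whole outline; z up. The handle points along -y and ends 52 mm from the origin. The belly, 66 mm across, and the foot, 56 mm across, are centred 16 mm from the origin along +y. Hold it across the belly along its x, 35 to 60 mm up.
- cocoa_shaker: Loose round shaker, 44 mm across, 90 mm high, 0.1 kg: clear body with brown cocoa in it, grey cap (34 mm across) from about 70 mm up. Origin: centre of its underside; z up.
- espresso_cup: Loose cream espresso cup with one handle, 59 x 88 x 55 mm high, 0.13 kg. Origin: on the underside, middle of the whole outline; z up. The handle points along -y and ends 44 mm from the origin. The cup, 59 mm across at the rim, narrower below, and its foot, 42 mm across, are centred 15 mm from the origin along +y. Hold it across the rim along its x, 35 to 45 mm up.
- teaspoon: Loose steel teaspoon, lying flat on a 6 mm slate slip at the start, 132 mm long, 26 mm wide at the bowl, at most 9 mm high, 20 g. Its middle acts as a low solid ridge with sloping sides, about 16 mm wide at the bottom: grip it there with the fingertips within 3 mm of what it lies on. Origin: underside, middle of its length; x along its length towards the bowl, z up.
- teaspoon_bowl (a point): Middle of the teaspoon's bowl, 48 mm from the spoon's origin along its +x, 4 mm up; axes as the spoon's.
- timer: Bystander: round kitchen timer, red cap on a white base, 65 mm across, 50 mm high. Origin: centre of its underside. Stays where it is.
- capsule: Bystander: small dark green coffee capsule, 37 mm across, 28 mm high. Origin: centre of its underside. Stays where it is.
- sugar_pot: Bystander at the back: round blue pot with lid, 71 mm across, 95 mm high. Origin: centre of its underside. Stays where it is.
- tea_tin: Bystander at the back: square blue tin with a wooden lid, 70 mm wide, 105 mm high. Origin: centre of its underside. Stays where it is.
There are look-alikes about, which are no part of the job. What is shaped like the cocoa_shaker but green or purple is not meant.

How it is judged:
At the end, for the whole second after the job is handed in: Jug, shaker and cup upright (0.06 rad) on the floors of the left, middle and right recess (2.5 mm), handles outward within 0.35 rad; spoon flat in the groove (12 mm across, 16 mm along, 0.15 rad), bowl left; all at rest; timer, capsule, sugar pot and tea tin moved less than 25 mm (x of milk_jug in the frame of coffee_board between 0.016 and 0.044 m and y of milk_jug in the frame of coffee_board between 0.0895 and 0.1175 m and z of each of milk_jug, cocoa_shaker, espresso_cup in the frame of coffee_board below 0.0135 m and angle between each of milk_jug, cocoa_shaker, espresso_cup's own z axis and vertical below 0.06 rad and linear speed of each of milk_jug, cocoa_shaker, espresso_cup, teaspoon below 0.02 m/s and angular speed of each of milk_jug, cocoa_shaker, espresso_cup, teaspoon below 0.2 rad/s and x of cocoa_shaker in the frame of coffee_board between 0.016 and 0.044 m and y of cocoa_shaker in the frame of coffee_board between -0.014 and 0.014 m and x of espresso_cup in the frame of coffee_board between 0.012 and 0.048 m and y of espresso_cup in the frame of coffee_board between -0.118 and -0.088 m and angle between the y axis of each of milk_jug, espresso_cup and the y axis of coffee_board, either way round below 0.35 rad and x of teaspoon in the frame of coffee_board between -0.057 and -0.033 m and y of teaspoon_bowl in the frame of coffee_board between 0.032 and 0.064 m and z of teaspoon in the frame of coffee_board below 0.0155 m and angle between teaspoon's own z axis and vertical below 0.05 rad and angle between the x axis of teaspoon and the y axis of coffee_board, either way round below 0.15 rad and distance of each of timer, capsule, sugar_pot, tea_tin from where it was at the start of the episode below 0.025 m); the robot touches nothing.
It fails at once if a bystander is pushed more than 25 mm from its place (distance of any of timer, capsule, sugar_pot, tea_tin from where it was at the start of the episode above 0.025 m).
It also fails if it takes over 106 s, if anything falls off the work surface, if the arm or the gripper's body presses on something with over 40 N, if the wrist force passes 120 N, or if a joint passes its speed limit or range.

## Working session

There is one attempt and no reset: what is moved stays moved. The work goes in short steps, Python scripts to look and compute and a shell command to move; the robot and the scene stay as the last step left them, time stands still between calls to the robot, and variables do not carry over. Pictures are saved under pics/ and viewed, at most 16 in all, crops included, and the job is handed in when it is done.

```bash
mkdir -p pics; ls
cat > h.py <<'E'
from station import *
import numpy as np, cv2
def undist(p,c):
    K=c["intrinsics"];d=np.array([(p[0]-K[0,2])/K[0,0],(p[1]-K[1,2])/K[1,1]])
    u=d.copy()
    for _ in range(20): u=d/(1+c["k1"]*(u@u))
    return u
def world(p,c,z=None):  # from depth map
    u=undist(p,c); z=z or c["z_map"][int(round(p[1])),int(round(p[0]))]
    return c["R"].T@(np.array([u[0]*z,u[1]*z,z])-c["t"])
def onplane(p,c,h):
    u=undist(p,c); d=c["R"].T@np.array([u[0],u[1],1]); o=-c["R"].T@c["t"]
    return o+d*(h-o[2])/d[2]
def proj(X,c):
    v=c["R"]@np.array(X)+c["t"];u=v[:2]/v[2];u=u*(1+c["k1"]*(u@u));K=c["intrinsics"]
    return u*[K[0,0],K[1,1]]+[K[0,2],K[1,2]]
def cloud(c):
    K=c["intrinsics"];v,w=np.mgrid[0:400,0:640]
    d=np.stack([(w-K[0,2])/K[0,0],(v-K[1,2])/K[1,1]],-1);u=d.copy()
    for _ in range(20): u=d/(1+c["k1"]*(u**2).sum(-1,keepdims=True))
    z=c["z_map"];P=np.stack([u[...,0]*z,u[...,1]*z,z],-1)
    return (P-c["t"])@c["R"], z>0
def save(c,n,box=None,s=1):
    im=c["image"][...,::-1]
    if box: im=im[box[1]:box[3],box[0]:box[2]]
    cv2.imwrite("pics/"+n+".png",cv2.resize(np.ascontiguousarray(im),None,fx=s,fy=s,interpolation=cv2.INTER_CUBIC))
E
python3 - <<'E'
from h import *
import pickle
np.set_printoptions(precision=4,suppress=True)
D={}
for n in("top","side"):
    c=read_camera(n);D[n]=c;save(c,n)
    P,ok=cloud(c)
    print(n,"cam",-c["R"].T@c["t"])
    for t in "coffee_board milk_jug cocoa_shaker espresso_cup teaspoon teaspoon_bowl timer capsule sugar_pot tea_tin".split():
        pp=pinpoint(c,t)
        tr=trace(c,t) if t!="teaspoon_bowl" else []
        print(t,[(np.round(q["at"],1).tolist(),round(q["p"],2)) for q in pp[:4]])
        for q in tr[:4]:
            m=q["pixels"]&ok
            X=P[m]
            if len(X)>5: print("   tr",round(q["p"],2),q["bbox"],m.sum(),"lo",np.percentile(X,3,0),"hi",np.percentile(X,97,0))
pickle.dump(D,open("D.pkl","wb"))
print(sense())
E
```

```text
pics
top cam [0.4266 0.0055 1.1144]
coffee_board [([284.5, 187.0], 0.77)]
   tr 0.87 [227.7, 155.2, 343.0, 226.0] 6721 lo [ 0.4744 -0.0266  0.0085] hi [0.6316 0.2506 0.0192]
milk_jug [([376.7, 246.9], 0.65)]
   tr 0.88 [359.6, 233.0, 403.7, 259.2] 706 lo [ 0.3807 -0.1831  0.0018] hi [ 0.4358 -0.0954  0.0854]
cocoa_shaker [([301.5, 249.0], 0.74), ([372.3, 198.8], 0.62), ([330.1, 257.2], 0.6), ([394.5, 287.4], 0.59)]
   tr 0.73 [438.5, 140.4, 461.0, 154.1] 281 lo [ 0.6479 -0.3191  0.0192] hi [ 0.676  -0.2878  0.09  ]
   tr 0.68 [290.7, 242.3, 309.5, 263.2] 221 lo [0.3719 0.0459 0.0365] hi [0.4051 0.0801 0.0911]
   tr 0.68 [361.9, 75.5, 395.7, 114.1] 952 lo [ 0.7589 -0.1545  0.0116] hi [ 0.8231 -0.0908  0.1004]
   tr 0.59 [322.4, 252.2, 339.8, 269.0] 223 lo [ 0.3582 -0.0266  0.0369] hi [0.3929 0.0092 0.0906]
espresso_cup []
   tr 0.62 [417.9, 181.4, 449.1, 207.3] 509 lo [ 0.5217 -0.2955  0.0062] hi [ 0.5752 -0.2326  0.0565]
teaspoon [([227.1, 259.6], 0.67)]
   tr 0.83 [201.8, 255.3, 259.4, 267.7] 254 lo [0.3564 0.1865 0.0054] hi [0.3746 0.3083 0.017 ]
teaspoon_bowl [([212.8, 260.0], 0.8
[... 2086 characters left out ...]
 207 lo [ 0.7621 -0.0065  0.0042] hi [0.7986 0.0245 0.079 ]
tea_tin []
   tr 0.5 [338.1, 272.1, 352.1, 282.6] 18 lo [0.3578 0.1907 0.0067] hi [0.364  0.2518 0.0145]
{'time': 2.0, 'joint_positions': array([-1.2826,  0.4345,  0.025 ,  1.5732, -0.0116,  1.134 , -0.0751]), 'dq': array([-0.0012,  0.002 , -0.0013,  0.0009,  0.0009,  0.0004, -0.0001]), 'joint_torque': array([ -0.0001, -67.0274,   1.0239, -31.6558,   0.0154,   0.0024,
        -0.    ]), 'tool_pos': array([0.2381, 0.5779, 0.2313]), 'tcp_rot': array([0.    , 0.1942, 0.981 , 0.    ]), 'contact_force': array([ 0.0922, -0.2942,  0.2672]), 'torque': array([-0.0253, -0.0151, -0.0189]), 'grasp_force': 0.0, 'grip_width': 0.08556652223712548}
```

Run:
```python
from h import *
import pickle
D=pickle.load(open("D.pkl","rb"))
save(D["top"],"top_crop",(195,70,470,270+35),2.5)
save(D["side"],"side_crop",(240,155,450,310),3.5)
```

```text
(no output)
```

View pics/top_crop.png

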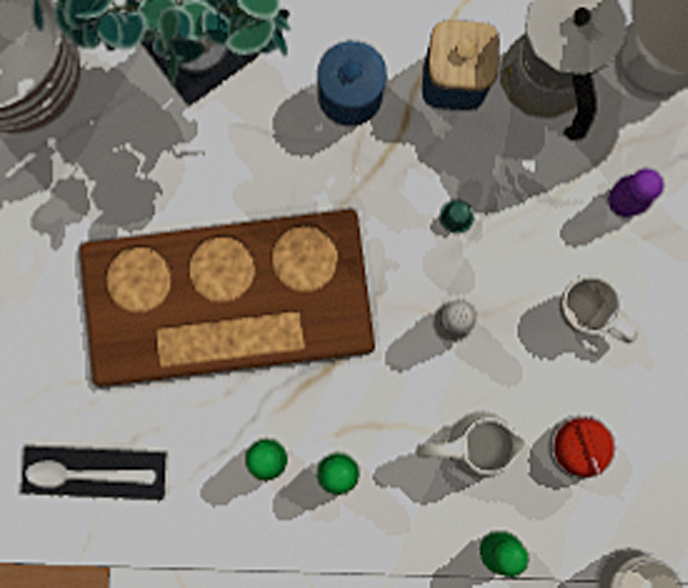

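View pics/side_crop.png

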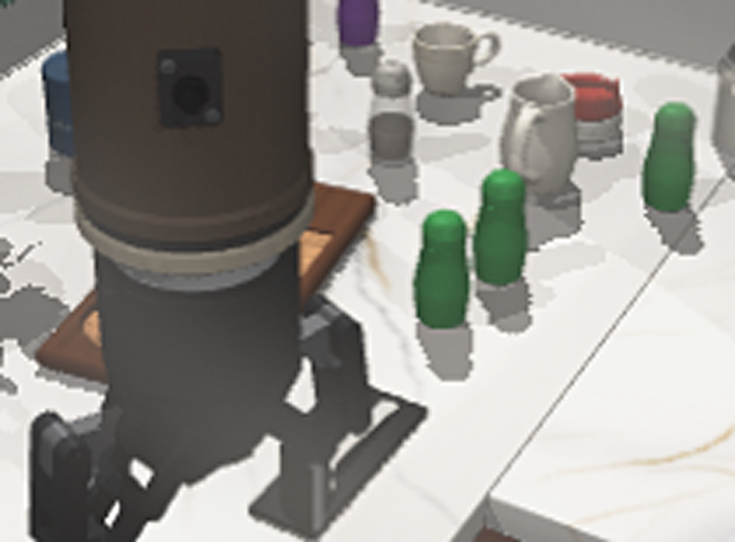

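Top picture (full-frame pixels): board at (285,187), spoon on slate (232,260) with bowl to the left, jug at (385,248) handle to the left (+y), cup at (434,194) handle lower right, timer (429,249), capsule (378,156). Shaker-shaped: green (301,250), (330,258), (395,288); purple (449,145); grey cap with clear body and brown cocoa (378,198) – this last fits, and the enlarged side crop at (352,186) confirms it (grey cap, clear body, dark filling).

Run:
```python
from h import *
import pickle
np.set_printoptions(precision=4,suppress=True)
D=pickle.load(open("D.pkl","rb"));c=D["top"];P,ok=cloud(c);im=c["image"].astype(int)
hsv=cv2.cvtColor(c["image"],cv2.COLOR_RGB2HSV)
# cork recesses: light brown inside board box
R=np.zeros((400,640),bool);R[150:230,222:350]=1
cork=(R&(hsv[...,0]>8)&(hsv[...,0]<25)&(hsv[...,1]>60)&(hsv[...,2]>135)).astype(np.uint8)
cork=cv2.morphologyEx(cork,cv2.MORPH_CLOSE,np.ones((5,5),np.uint8));cork=cv2.morphologyEx(cork,cv2.MORPH_OPEN,np.ones((3,3),np.uint8))
n,l,s,ce=cv2.connectedComponentsWithStats(cork)
for i in range(1,n):
    if s[i,4]>100:
        ys,xs=np.where(l==i);pts=np.array([onplane((x,y),c,.012)[:2] for x,y in zip(xs,ys)]).astype(np.float32)
        print("cork",s[i],pts.mean(0),"rect",cv2.minAreaRect(pts),"z",np.median(P[l==i][:,2]))
bd=(R&(hsv[...,2]<200)&(hsv[...,1]>80)).astype(np.uint8);bd=cv2.morphologyEx(bd,cv2.MORPH_CLOSE,np.ones((7,7),np.uint8))
n,l,s,ce=cv2.connectedComponentsWithStats(bd);i=1+s[1:,4].argmax()
ys,xs=np.where(l==i);pts=np.array([onplane((x,y),c,.016)[:2] for x,y in zip(xs,ys)]).astype(np.float32)
print("board",s[i],cv2.minAreaRect(pts),pts.mean(0))
def obj(nm,b,bands):
    for k in("top","side"):
        P2,ok2=cloud(D[k]);m=ok2&(P2[...,0]>b[0])&(P2[...,0]<b[1])&(P2[...,1]>b[2])&(P2[...,1]<b[3])
        for lo,hi in bands:
            q=P2[m&(P2[...,2]>lo)&(P2[...,2]<hi)]
            if len(q)>8: print(nm,k,lo,hi,len(q),"min",q.min(0),"max",q.max(0),"rect",cv2.minAreaRect(q[:,:2].astype(np.float32)))
obj("jug",(.36,.46,-.21,-.07),[(.015,.2),(.04,.07),(.072,.095)])
obj("cup",(.48,.6,-.32,-.21),[(.012,.2),(.02,.045),(.047,.07)])
obj("shk",(.49,.57,-.16,-.08),[(.012,.2),(.02,.06),(.07,.1)])
obj("spoon",(.34,.39,.17,.33),[(.004,.03),(.009,.03)])
# spoon brightness mask
S=np.zeros((400,640),bool);S[248:272,200:262]=1
m=S&(hsv[...,2]>120)&(cv2.erode(np.uint8(1-0*hsv[...,0]),None)>0)
dark=cv2.morphologyEx((S&(hsv[...,2]<90)).astype(np.uint8),cv2.MORPH_CLOSE,np.ones((13,13),np.uint8))
m=m&(dark>0);n,l,s,ce=cv2.connectedComponentsWithStats(m.astype(np.uint8));i=1+s[1:,4].argmax()
ys,xs=np.where(l==i);print("spoon px",s[i]);pts=np.array([onplane((x,y),c,.010)[:2] for x,y in zip(xs,ys)]).astype(np.float32);print("spoon",cv2.minAreaRect(pts),"z",np.percentile(P[l==i][:,2],[10,50,90]))
print("bowl pt",onplane((212.8,260.0),c,.010),"origin",onplane((227.1,259.6),c,.006),"side",onplane((328.6,297.5),D["side"],.01))
```

```text
cork [304 161  26  25 504] [0.5951 0.0305] rect ((0.5954197645187378, 0.030754856765270233), (0.06362490355968475, 0.06561686843633652), 1.3484456539154053) z 0.011387658906985936
cork [271 165  26  25 508] [0.5821 0.1174] rect ((0.5828335285186768, 0.11710226535797119), (0.06361209601163864, 0.06587224453687668), 1.3577542304992676) z 0.011644032973681948
cork [238 169  25  25 497] [0.5691 0.2046] rect ((0.570121169090271, 0.20495980978012085), (0.06387055665254593, 0.06340882182121277), 2.2557151317596436) z 0.011496895911692385
cork [258 195  58  21 863] [0.5088 0.1067] rect ((0.5086398124694824, 0.10682904720306396), (0.039260901510715485, 0.15041722357273102), 8.537786483764648) z 0.01346466143696891
board [ 227  154  118   71 6542] ((0.5456306338310242, 0.11088596284389496), (0.1652832329273224, 0.29418811202049255), 8.476486206054688) [0.551  0.1112]
jug top 0.015 0.2 455 min [ 0.3753 -0.1882  0.0151] max [ 0.4405 -0.0859  0.0881] rect ((0.41182833909988403, -0.13911893963813782), (0.09442411363124847, 0.06576340645551682), 71.53040313720703)
jug top 0.04 0.07 121 min [ 0.3759
[... 3627 characters left out ...]
78864657878876, 0.04434487223625183), 89.23116302490234)
spoon side 0.004 0.03 232 min [0.34   0.1732 0.004 ] max [0.3886 0.3226 0.016 ] rect ((0.3642588257789612, 0.24787911772727966), (0.14938142895698547, 0.048296745866537094), 89.8631591796875)
spoon side 0.009 0.03 45 min [0.3499 0.1924 0.0091] max [0.3669 0.2834 0.016 ] rect ((0.3592578172683716, 0.23791994154453278), (0.013525519520044327, 0.0917811468243599), 3.2190756797790527)
spoon px [205 254  52  11 276]
spoon ((0.36579516530036926, 0.24759967625141144), (0.025675257667899132, 0.1329403668642044), 1.6877236366271973) z [0.0064 0.0108 0.015 ]
bowl pt [0.3619 0.2935 0.01  ] origin [0.3637 0.2572 0.006 ] side [0.3566 0.3002 0.01  ]
```

```bash
cat >> h.py <<'E'
from scipy.spatial.transform import Rotation as Ro
def pose():
    s=sense();q=s["tcp_rot"];return np.array(s["tool_pos"]),Ro.from_quat([q[1],q[2],q[3],q[0]]),s
def plan(p,az,P0=None,n=None):
    """steps (tool-frame shift cm, turn) to TCP p with finger-closing line at azimuth az deg (mod 180)"""
    p0,r0,s=pose() if P0 is None else P0
    y=r0.as_matrix()[:,1];cur=np.degrees(np.arctan2(y[1],y[0]))
    d=(az-cur+90)%180-90;a=np.radians(cur+d)
    yt=np.array([np.cos(a),np.sin(a),0]);zt=np.array([0,0,-1.]);rt=Ro.from_matrix(np.stack([np.cross(yt,zt),yt,zt],1))
    w=(r0.inv()*rt).as_rotvec();dp=np.array(p)-p0
    n=n or int(max(np.ceil(np.linalg.norm(dp)/.24),np.ceil(np.linalg.norm(w)/.7),1));r=r0
    for i in range(n):
        print("  step",np.round(r.inv().apply(dp/n)*100,2),np.round(w/n,3),"rows>=",max(np.linalg.norm(dp/n)/.05,np.linalg.norm(w/n)/.15).round(1));r=r*Ro.from_rotvec(w/n)
    return (np.array(p),rt,None)
E
python3 - <<'E'
from h import *
plan([.366,.2476,.20],0)
E
```

```text
step [-12.2  -12.83   1.57] [ 0.   -0.    0.59] rows>= 3.9
  step [-17.28  -3.87   1.57] [ 0.   -0.    0.59] rows>= 3.9
```

```bash
python3 -m handwheel '-3 -3.2 0.4 0 0 0.15 0.4; -6 -6.4 0.8 0 0 0.3 0.4; -9 -9.6 1.2 0 0 0.45 0.4; -12.2 -12.83 1.57 0 0 0.59 0.4; -12.2 -12.83 1.57 0 0 0.59 0.4' 40
python3 -m handwheel '-4.3 -1 0.4 0 0 0.15 0.4; -8.6 -2 0.8 0 0 0.3 0.4; -13 -3 1.2 0 0 0.45 0.4; -17.28 -3.87 1.57 0 0 0.59 0.4; -17.28 -3.87 1.57 0 0 0.59 0.4'
python3 -m handwheel '0 0 0 0 0 0 0.4;0 0 0 0 0 0 0.4'
python3 - <<'E'
from h import *
np.set_printoptions(precision=4,suppress=True)
print(sense()["joint_positions"])
c=read_camera("wrist");save(c,"w1")
p0,r0,s=pose()
print("cam",-c["R"].T@c["t"],c["R"])
for t in("teaspoon","teaspoon_bowl"):
    for q in pinpoint(c,t)[:2]: print(t,q["p"],q["at"],onplane(q["at"],c,.006),world(q["at"],c))
P,ok=cloud(c)
for q in trace(c,"teaspoon")[:2]:
    m=q["pixels"]&ok;ys,xs=np.where(m)
    pts=np.array([onplane((x,y),c,.009)[:2] for x,y in zip(xs,ys)]).astype(np.float32)
    print(q["p"],q["bbox"],cv2.minAreaRect(pts),np.percentile(P[m][:,2],[3,50,97]))
    mid=m&(abs(P[...,1]-.2476)<.02);print("mid x",np.percentile(P[mid][:,0],[2,50,98]),"z",np.percentile(P[mid][:,2],[2,50,98]))
sl=ok&(abs(P[...,1]-.2476)<.06)&(P[...,0]>.376)&(P[...,0]<.386);print("slate z",np.median(P[sl][:,2]))
E
```

```text
time: 2.5
tool_pos: [0.305, 0.4065, 0.2155]
tcp_rot: [0.001, 0.476, 0.879, -0.001]
contact_force: [-0.4, 0.4, -0.1]
grip_width: 0.0341
grasp_force: 0.0
time: 3.0
tool_pos: [0.3677, 0.2425, 0.1999]
tcp_rot: [0.001, 0.711, 0.703, -0.0]
contact_force: [-1.0, 0.2, 0.2]
grip_width: 0.0346
grasp_force: 0.0
time: 3.2
tool_pos: [0.3658, 0.2489, 0.2001]
tcp_rot: [-0.0, 0.706, 0.708, 0.0]
contact_force: [0.3, 1.2, 0.7]
grip_width: 0.034
grasp_force: 0.0
[-1.0302  0.1668  0.3611  2.0605 -0.0739  0.9255 -0.6266]
cam [0.3657 0.3323 0.3433] [[ 1.      0.0027 -0.0006]
 [ 0.0028 -0.9464  0.3229]
 [ 0.0003 -0.3229 -0.9464]]
teaspoon 0.59 [316.1, 167.6] [0.3627 0.2469 0.006 ] [0.3628 0.2492 0.0151]
teaspoon_bowl 0.71 [321.4, 120.4] [0.3676 0.2918 0.006 ] [0.3676 0.292  0.0073]
0.88 [301.6, 98.6, 333.7, 229.2] ((0.3640075922012329, 0.2467634081840515), (0.13068193197250366, 0.02760527841746807), 89.35577392578125) [0.0068 0.0115 0.0158]
mid x [0.3607 0.3646 0.3684] z [0.0061 0.015  0.0167]
slate z 0.23996297554429924
```

View pics/w1.png

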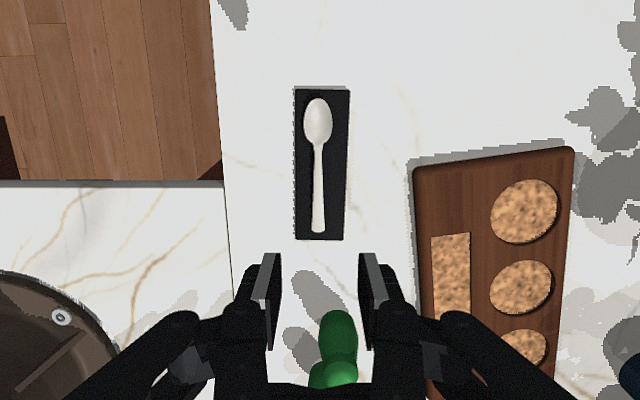

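Wrist view: spoon at (318,165) on the slate with bowl up (+y), middle at x≈.3645, y≈.247; board to the right, green bottles at (335,340) clear of the fingers. Descend for the spoon.

```bash
python3 -m handwheel '-0.1 -0.15 5 0 0 0 0.4; -0.1 -0.15 10 0 0 0 0.4; -0.1 -0.15 14 0 0 0 0.4; -0.1 -0.15 17 0 0 0 0.4; -0.1 -0.15 18 0 0 0 0.4'
python3 -m handwheel '0 0 0.5 0 0 0 0.4; 0 0 0.9 0 0 0 0.4; 0 0 1.2 0 0 0 0.4; 0 0 1.2 0 0 0 0.4;0 0 1.2 0 0 0 0.4'
python3 -m handwheel '0 0 0 0 0 0 0.4; 0 0 0 0 0 0 0.4;0 0 0 0 0 0 0.4'
python3 -c "
from h import *
c=read_camera('wrist');save(c,'w2')"
```

```text
time: 3.9
tool_pos: [0.363, 0.2461, 0.0174]
tcp_rot: [-0.0, 0.707, 0.708, -0.002]
contact_force: [-0.1, 0.1, 1.5]
grip_width: 0.0344
grasp_force: 0.0
time: 4.4
tool_pos: [0.3648, 0.247, 0.0086]
tcp_rot: [-0.0, 0.707, 0.707, 0.001]
contact_force: [-0.2, 0.6, 0.3]
grip_width: 0.0343
grasp_force: 0.0
time: 4.7
tool_pos: [0.3646, 0.2467, 0.0081]
tcp_rot: [-0.0, 0.707, 0.707, 0.0]
contact_force: [-1.1, 0.2, -0.0]
grip_width: 0.0337
grasp_force: 0.0
```

View pics/w2.png

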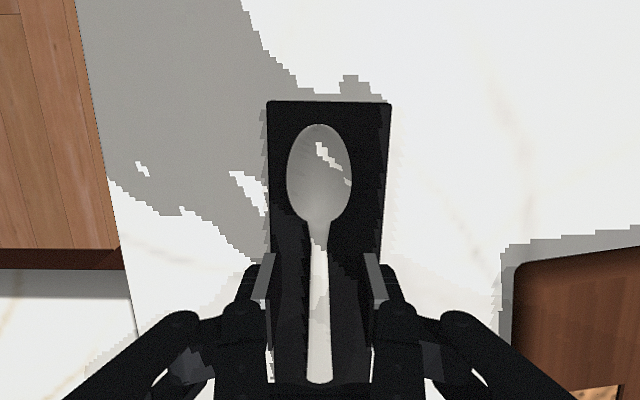

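The spoon handle (318,300) lies centred between the fingertips (265 and 375). Close and lift.

```bash
python3 -m handwheel '0 0 0.05 0 0 0 0.2; 0 0 0.05 0 0 0 0; 0 0 0.05 0 0 0 0; 0 0 0.05 0 0 0 0;0 0 0.05 0 0 0 0' 40
python3 -m handwheel '0 0 0 0 0 0 0; 0 0 0 0 0 0 0; 0 0 -0.5 0 0 0 0; 0 0 -2 0 0 0 0; 0 0 -5 0 0 0 0'
python3 -m handwheel '0 0 -4 0 0 0 0; 0 0 -8 0 0 0 0; 0 0 -11 0 0 0 0; 0 0 -11 0 0 0 0; 0 0 -11 0 0 0 0'
python3 - <<'E'
from h import *
np.set_printoptions(precision=4,suppress=True)
c=read_camera("wrist");save(c,"w3");P,ok=cloud(c)
hsv=cv2.cvtColor(c["image"],cv2.COLOR_RGB2HSV)
for q in trace(c,"coffee_board")[:1]:
    print(q["p"],q["bbox"]);m=q["pixels"]
    m=cv2.dilate(m.astype(np.uint8),np.ones((5,5)))>0
    cork=(m&(hsv[...,0]>8)&(hsv[...,0]<25)&(hsv[...,1]>60)&(hsv[...,2]>135)).astype(np.uint8)
    cork=cv2.morphologyEx(cork,cv2.MORPH_CLOSE,np.ones((5,5),np.uint8));cork=cv2.morphologyEx(cork,cv2.MORPH_OPEN,np.ones((3,3),np.uint8))
    n,l,s,ce=cv2.connectedComponentsWithStats(cork)
    for i in range(1,n):
        if s[i,4]>150:
            ys,xs=np.where(l==i);pts=np.array([onplane((x,y),c,.012)[:2] for x,y in zip(xs,ys)]).astype(np.float32)
            print("cork",s[i],pts.mean(0),cv2.minAreaRect(pts),np.median(P[l==i][:,2]))
E
```

```text
time: 5.25
tool_pos: [0.3645, 0.2468, 0.0077]
tcp_rot: [-0.0, 0.707, 0.707, 0.0]
contact_force: [-0.7, -0.6, 7.5]
grip_width: 0.0188
grasp_force: 38.8
time: 5.75
tool_pos: [0.3635, 0.2457, 0.0569]
tcp_rot: [0.0, 0.707, 0.707, -0.002]
contact_force: [0.0, 0.0, 0.3]
grip_width: 0.0184
grasp_force: 39.2
time: 6.25
tool_pos: [0.3645, 0.2469, 0.1678]
tcp_rot: [-0.0, 0.707, 0.707, 0.001]
contact_force: [-0.9, 0.0, -0.8]
grip_width: 0.0186
grasp_force: 39.2
0.89 [421.1, 148.5, 604.8, 396.7]
cork [ 508  187   72   68 3745] [0.5694 0.2049] ((0.5689417123794556, 0.20386040210723877), (0.06514944136142731, 0.06656474620103836), 13.445831298828125) 0.011832071384205183
cork [ 443  245   42   92 3157] [0.506  0.1366] ((0.5060611963272095, 0.12697961926460266), (0.038857780396938324, 0.10580702126026154), 8.866381645202637) 0.013925437355706324
cork [ 506  275   66   56 2838] [0.5826 0.1175] ((0.5819859504699707, 0.11678771674633026), (0.0652736946940422, 0.06496749073266983), 13.576393127441406) 0.011807081687336355
cork [ 514  348   51   37 1209] [0.6038 0.0399] ((0.605970561504364, 0.04135739058256149), (0.03623025491833687, 0.06493964791297913), 52.1876220703125) 0.01182116196914298
```

View pics/w3.png

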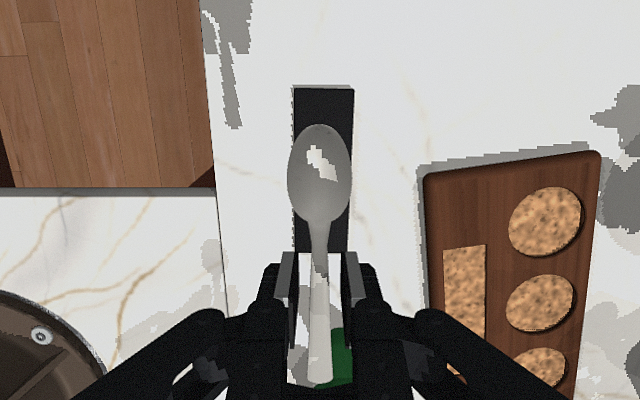

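Spoon is held level, bowl forward at (320,175). Wrist and top cameras agree on the board (middle recess ≈ .5822,.1175; yaw 8.5°; floors 11.8/13.7 mm vs. 11/13).

Run:
```python
from h import *
q=plan([.5083,.1065,.06],8.5)
```

```text
step [-13.96  14.46  10.65] [-0.001  0.001 -0.148] rows>= 4.5
```

```bash
python3 -m handwheel '-3.5 3.6 0 0 0 -0.04 0; -7 7.2 1 0 0 -0.08 0; -10.5 10.8 4 0 0 -0.12 0; -14 14.4 8 0 0 -0.148 0; -14 14.4 10.7 0 0 -0.148 0'
python3 -m handwheel '0 0 0 0 0 0 0; 0 0 0 0 0 0 0; 0 0 2 0 0 0 0; 0 0 3 0 0 0 0; 0 0 3 0 0 0 0'
python3 -m handwheel '0 0 0 0 0 0 0; 0 0 0 0 0 0 0'
python3 - <<'E'
from h import *
plan([.5083,.1065,.0155],8.5)
c=read_camera("wrist");save(c,"w4")
E
```

```text
time: 6.85
tool_pos: [0.5113, 0.1031, 0.059]
tcp_rot: [0.001, 0.654, 0.757, 0.0]
contact_force: [0.5, 1.3, -0.2]
grip_width: 0.0183
grasp_force: 39.2
time: 7.35
tool_pos: [0.5075, 0.1076, 0.0302]
tcp_rot: [-0.001, 0.652, 0.758, -0.0]
contact_force: [1.0, -0.1, 0.7]
grip_width: 0.0186
grasp_force: 39.2
time: 7.55
tool_pos: [0.5089, 0.1071, 0.0314]
tcp_rot: [0.0, 0.653, 0.758, 0.001]
contact_force: [0.4, 0.4, -0.7]
grip_width: 0.0184
grasp_force: 39.2
  step [-0.06 -0.07  1.59] [ 0.001 -0.     0.   ] rows>= 0.3
```

View pics/w4.png

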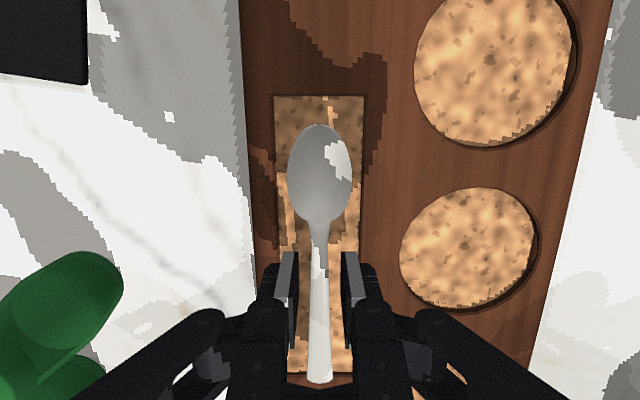

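Spoon is aligned over the groove (groove cols 275–365, spoon at 320). Lower and release.

```bash
python3 -m handwheel '0 -0.05 0.5 0 0 0 0; 0 -0.05 1 0 0 0 0; 0 -0.05 1.4 0 0 0 0; 0 -0.05 1.6 0 0 0 0;0 -0.05 1.6 0 0 0 0'
python3 -m handwheel '0 0 0 0 0 0 0; 0 0 0 0 0 0 0.25; 0 0 0 0 0 0 0.29; 0 0 -0.1 0 0 0 0.33; 0 0 -0.2 0 0 0 0.36'
python3 -m handwheel '0 0 -1 0 0 0 0.5; 0 0 -3 0 0 0 0.7; 0 0 -8 0 0 0 1; 0 0 -13 0 0 0 1; 0 0 -18 0 0 0 1'
python3 - <<'E'
from h import *
np.set_printoptions(precision=4,suppress=True)
# look over board & then plan a look at the jug
c=read_camera("wrist");save(c,"w5",(160,0,480,400),1.5)
plan([.41,-.10,.26],0)
E
```

```text
time: 8.1
tool_pos: [0.5077, 0.1065, 0.0147]
tcp_rot: [-0.0, 0.653, 0.757, -0.0]
contact_force: [-3.6, -0.3, 10.5]
grip_width: 0.0187
grasp_force: 40.1
time: 8.6
tool_pos: [0.5076, 0.1064, 0.0159]
tcp_rot: [-0.0, 0.653, 0.757, -0.001]
contact_force: [0.2, -0.7, 0.1]
grip_width: 0.0304
grasp_force: 0.0
time: 9.1
tool_pos: [0.5075, 0.1061, 0.1991]
tcp_rot: [0.0, 0.653, 0.757, -0.0]
contact_force: [0.7, 1.5, -0.3]
grip_width: 0.0856
grasp_force: 0.0
  step [-18.94 -13.    -5.5 ] [ 0.01  -0.003  0.146] rows>= 4.7
```

View pics/w5.png

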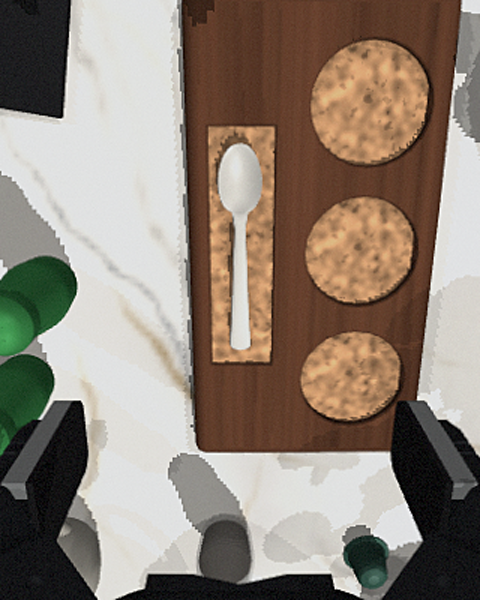

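Spoon lies flat in the groove, bowl to the left. Next the jug: look from above it.

```bash
python3 -m handwheel '-4.2 -2.6 -2.5 0 0 0.04 1; -8.4 -5.2 -5.5 0 0 0.08 1; -12.6 -7.8 -5.5 0 0 0.12 1; -16.8 -10.4 -5.5 0 0 0.146 1; -20.9 -13.3 -5.5 0 0 0.146 1'
python3 -m handwheel '-1.5 0 0 0 0 0 1; -1.5 0 0 0 0 0 1; -1.5 0 0 0 0 0 1'
python3 - <<'E'
from h import *
np.set_printoptions(precision=4,suppress=True)
print(pose()[0])
c=read_camera("wrist");save(c,"w6");P,ok=cloud(c)
for t,q in [(t,q) for t in("milk_jug","timer") for q in trace(c,t)[:1]]:
    m=q["pixels"]&ok;print(t,q["p"],q["bbox"]);X=P[m]
    for lo,hi in((.03,.06),(.06,.075),(.078,.095)):
        Y=X[(X[:,2]>lo)&(X[:,2]<hi)]
        if len(Y)>20: print(lo,len(Y),Y.min(0),Y.max(0),"circ",cv2.minEnclosingCircle(Y[:,:2].astype(np.float32)),"rect",cv2.minAreaRect(Y[:,:2].astype(np.float32)))
print(pinpoint(c,"milk_jug")[:1])
E
```

```text
time: 9.65
tool_pos: [0.4109, -0.112, 0.2525]
tcp_rot: [0.0, 0.707, 0.707, 0.001]
contact_force: [0.9, -0.8, 0.5]
grip_width: 0.0853
grasp_force: 0.0
time: 9.95
tool_pos: [0.412, -0.1248, 0.2518]
tcp_rot: [-0.0, 0.707, 0.708, 0.0]
contact_force: [-0.1, 0.5, 0.7]
grip_width: 0.0855
grasp_force: 0.0
[ 0.412  -0.1248  0.2518]
milk_jug 0.58 [284.1, 121.9, 348.7, 238.2]
0.03 968 [ 0.3742 -0.1844  0.0301] [ 0.439  -0.0859  0.06  ] circ ((0.40465500950813293, -0.13532954454421997), 0.04969047009944916) rect ((0.399186372756958, -0.13919691741466522), (0.06391212344169617, 0.09328434616327286), 31.97231101989746)
0.06 572 [ 0.3786 -0.1786  0.0601] [ 0.4344 -0.0875  0.075 ] circ ((0.4039345979690552, -0.1327829658985138), 0.04585663974285126) rect ((0.39946502447128296, -0.13559532165527344), (0.052551161497831345, 0.08821647614240646), 27.336566925048828)
0.078 1464 [ 0.3796 -0.1878  0.078 ] [ 0.4331 -0.0981  0.087 ] circ ((0.4037822484970093, -0.14295653998851776), 0.04521460458636284) rect ((0.40934285521507263, -0.14382107555866241), (0.08435079455375671, 0.053268540650606155), 72.86933898925781)
timer 0.88 [287.6, 238.9, 344.4, 300.7]
0.03 1958 [ 0.3774 -0.2831  0.03  ] [ 0.4361 -0.2273  0.0526] circ ((0.4066813886165619, -0.25461965799331665), 0.02963041514158249) rect ((0.4071897864341736, -0.25502586364746094), (0.05671456456184387, 0.05664995312690735), 32.574623107910156)
[{'at': [310.1, 161.2], 'p': 0.86}]
```

View pics/w6.png

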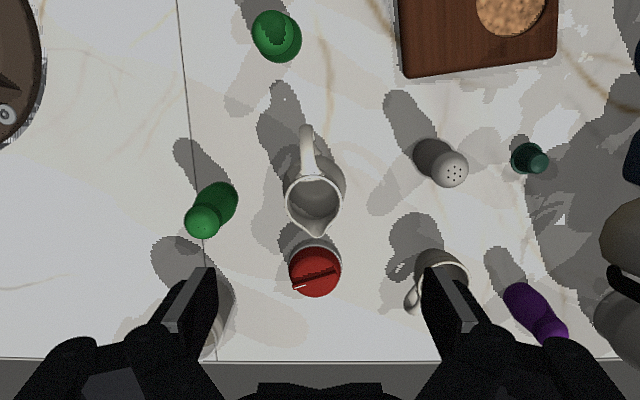

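Wrist view: jug body (314,200), handle up at (306,135) i.e. towards +y (≈97°), spout to (318,235); timer (315,272) clear; belly centre (.4066,-.1537), belly width 65, top 86 mm – matches. Timer at (.407,-.255).

Run:
```python
from h import *
q=plan([.4066,-.1537,.12],7); q=plan([.4066,-.1537,.025],7,q)
```

```text
step [-2.96 -0.57 13.13] [-0.    -0.    -0.118] rows>= 2.7
  step [0.  0.  9.5] [ 0.  0. -0.] rows>= 1.9
```

```bash
python3 -m handwheel '-2 -0.4 2 0 0 -0.118 1; -2.95 -0.55 5 0 0 -0.118 1; -2.95 -0.55 9 0 0 -0.118 1; -2.95 -0.55 13 0 0 -0.118 1; -2.95 -0.55 13 0 0 -0.118 1'
python3 -m handwheel '0 0 0 0 0 0 1; 0 0 3 0 0 0 1; 0 0 6 0 0 0 1; 0 0 9 0 0 0 1; 0 0 9.5 0 0 0 1'
python3 -m handwheel '0 0 0 0 0 0 1; 0 0 0 0 0 0 0.8; 0 0 0 0 0 0 0.6; 0 0 0 0 0 0 0.5; 0 0 0 0 0 0 0.5' 40
python3 -m handwheel '0 0 0 0 0 0 0.5; 0 0 0 0 0 0 0.5; 0 0 -1 0 0 0 0.5; 0 0 -3 0 0 0 0.5; 0 0 -7 0 0 0 0.5'
python3 -m handwheel '0 0 -4 0 0 0 0.5; 0 0 -8 0 0 0 0.5; 0 0 -10 0 0 0 0.5; 0 0 -10 0 0 0 0.5; 0 0 -10 0 0 0 0.5'
python3 - <<'E'
from h import *
save(read_camera("wrist"),"w7")
p=lambda x,y:np.array([.5525,.1131])+Ro.from_euler("z",8.5,degrees=True).as_matrix()[:2,:2]@[x,y]
print(p(.03,.088),p(.03,-.088),p(.03,0))
q=plan([*p(.03,.088),.12],8.5)
E
```

```text
time: 10.65
tool_pos: [0.4037, -0.1533, 0.1178]
tcp_rot: [-0.003, 0.663, 0.749, -0.003]
contact_force: [-0.6, -0.3, 0.7]
grip_width: 0.0856
grasp_force: 0.0
time: 11.15
tool_pos: [0.4071, -0.1542, 0.0262]
tcp_rot: [-0.0, 0.663, 0.749, 0.0]
contact_force: [-0.3, 0.4, 1.0]
grip_width: 0.0854
grasp_force: 0.0
time: 11.65
tool_pos: [0.4079, -0.155, 0.0286]
tcp_rot: [0.001, 0.664, 0.748, 0.001]
contact_force: [-2.8, 1.4, 20.4]
grip_width: 0.0632
grasp_force: 39.5
time: 12.15
tool_pos: [0.4053, -0.1544, 0.0968]
tcp_rot: [-0.001, 0.663, 0.748, -0.001]
contact_force: [2.2, 1.1, -0.6]
grip_width: 0.0627
grasp_force: 44.8
time: 12.65
tool_pos: [0.4065, -0.1545, 0.1969]
tcp_rot: [0.0, 0.663, 0.748, 0.001]
contact_force: [0.8, -0.1, -0.7]
grip_width: 0.0634
grasp_force: 44.8
[0.56916325 0.20456768] [0.5951777  0.03050089] [0.58217048 0.11753428]
  step [16.84 10.25  3.82] [-0.    -0.    -0.014] rows>= 4.0
  step [16.69 10.49  3.81] [-0.    -0.    -0.014] rows>= 4.0
```

View pics/w7.png

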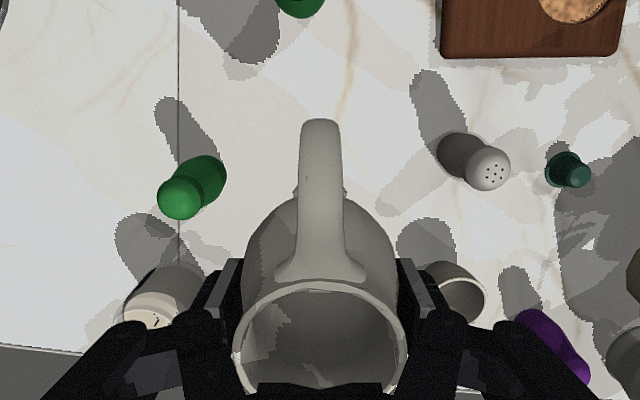

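Jug is held upright, handle along the tool's x (320,120→320,260). Carry it to the left recess.

```bash
python3 -m handwheel '3 1.8 0 0 0 0 0.5; 7 4.3 0 0 0 0 0.5; 11 6.8 0 0 0 0 0.5; 15 9.3 0 0 0 0 0.5; 18.5 11.4 0 0 0 -0.026 0.5' 
python3 -m handwheel '4 2.4 2 0 0 0 0.5; 8 4.9 4 0 0 0 0.5; 12 7.3 6 0 0 0 0.5; 15 9 7.5 0 0 0 0.5; 15 9 7.5 0 0 0 0.5'
python3 -m handwheel '0 0 0 0 0 0 0.5;0 0 0 0 0 0 0.5'
python3 - <<'E'
from h import *
q=plan([.5692,.2046,.06],8.5)
q=plan([.5692,.2046,.0395],8.5,q)
E
```

```text
time: 13.2
tool_pos: [0.4974, 0.0448, 0.1949]
tcp_rot: [-0.001, 0.653, 0.757, -0.001]
contact_force: [0.8, -0.4, -0.9]
grip_width: 0.063
grasp_force: 44.8
time: 13.7
tool_pos: [0.5631, 0.2098, 0.1166]
tcp_rot: [-0.002, 0.651, 0.759, -0.002]
contact_force: [0.2, -0.0, -0.5]
grip_width: 0.0631
grasp_force: 44.8
time: 13.9
tool_pos: [0.5643, 0.2022, 0.1207]
tcp_rot: [0.0, 0.654, 0.756, -0.001]
contact_force: [-0.1, -0.4, -1.2]
grip_width: 0.0629
grasp_force: 44.8
  step [0.17 0.53 6.07] [-0.002  0.001 -0.004] rows>= 1.2
  step [0.   0.   2.05] [0. 0. 0.] rows>= 0.4
```

```bash
python3 -m handwheel '0.2 0.5 2 0 0 0 0.5; 0.2 0.5 4 0 0 0 0.5; 0.2 0.5 5.5 0 0 0 0.5; 0.2 0.5 6 0 0 0 0.5; 0.2 0.5 6 0 0 0 0.5'
python3 -m handwheel '0 0 0 0 0 0 0.5; 0 0 0.6 0 0 0 0.5; 0 0 1.2 0 0 0 0.5; 0 0 1.7 0 0 0 0.5; 0 0 1.7 0 0 0 0.5'
python3 -m handwheel '0 0 0.1 0 0 0 0.5; 0 0 0.2 0 0 0 0.5; 0 0 0.3 0 0 0 0.5; 0 0 0.3 0 0 0 0.5'
python3 -c "
from h import *
save(read_camera('wrist'),'w8',(140,0,640,400),1.2)"
```

```text
time: 14.4
tool_pos: [0.5691, 0.2059, 0.0611]
tcp_rot: [-0.0, 0.654, 0.756, -0.001]
contact_force: [-0.2, 0.3, -1.9]
grip_width: 0.0628
grasp_force: 44.8
time: 14.9
tool_pos: [0.5688, 0.2067, 0.0435]
tcp_rot: [-0.0, 0.654, 0.757, -0.001]
contact_force: [-0.0, 0.5, -1.2]
grip_width: 0.0628
grasp_force: 44.8
time: 15.3
tool_pos: [0.5694, 0.2068, 0.0413]
tcp_rot: [0.0, 0.654, 0.757, 0.0]
contact_force: [-0.2, -0.4, -1.6]
grip_width: 0.0628
grasp_force: 44.8
```

View pics/w8.png

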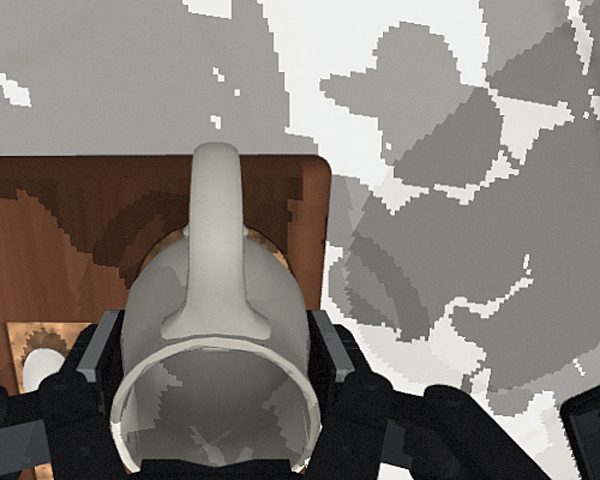

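Jug sits over the left recess, cork visible behind the handle. Ease down until contact, then release.

```bash
python3 -m handwheel '-0.2 0 0.1 0 0 0 0.5; -0.2 0 0.2 0 0 0 0.5; -0.2 0 0.2 0 0 0 0.5'
python3 -m handwheel '0 0 0.1 0 0 0 0.5; 0 0 0.2 0 0 0 0.5;0 0 0.2 0 0 0 0.5'
python3 -m handwheel '0 0 0.1 0 0 0 0.5; 0 0 0.1 0 0 0 0.5;0 0 0.1 0 0 0 0.5'
```

```text
time: 15.65
tool_pos: [0.5699, 0.2043, 0.0399]
tcp_rot: [0.0, 0.654, 0.757, 0.0]
contact_force: [-1.1, -2.0, 4.4]
grip_width: 0.063
grasp_force: 45.7
time: 15.95
tool_pos: [0.57, 0.2043, 0.0397]
tcp_rot: [-0.0, 0.654, 0.757, 0.001]
contact_force: [-7.9, -3.2, 26.3]
grip_width: 0.0633
grasp_force: 49.1
time: 16.25
tool_pos: [0.57, 0.2043, 0.0396]
tcp_rot: [-0.0, 0.654, 0.757, 0.001]
contact_force: [-12.1, -3.7, 37.9]
grip_width: 0.0626
grasp_force: 50.8
```

```bash
python3 -m handwheel '0 0 -0.2 0 0 0 0.5; 0 0 -0.3 0 0 0 0.75; 0 0 -0.3 0 0 0 0.85; 0 0 -0.3 0 0 0 1; 0 0 -0.3 0 0 0 1'
python3 -m handwheel '0 0 -2 0 0 0 1; 0 0 -6 0 0 0 1; 0 0 -11 0 0 0 1; 0 0 -16 0 0 0 1; 0 0 -19 0 0 0 1'
python3 - <<'E'
from h import *
np.set_printoptions(precision=4,suppress=True)
c=read_camera("wrist");P,ok=cloud(c)
m=ok&(abs(P[...,0]-.569)<.07)&(P[...,1]>.12)&(P[...,1]<.32)
for lo,hi in((.04,.08),(.088,.11)):
    X=P[m&(P[...,2]>lo)&(P[...,2]<hi)]
    if len(X)>20: print(lo,len(X),X.min(0),X.max(0),"x at maxy",X[X[:,1]>X[:,1].max()-.004].mean(0))
q=plan([.53,-.12,.26],8.5)
E
```

```text
time: 16.75
tool_pos: [0.5697, 0.2048, 0.0391]
tcp_rot: [-0.0, 0.654, 0.757, -0.0]
contact_force: [-0.9, 0.4, -0.5]
grip_width: 0.0857
grasp_force: 0.0
time: 17.25
tool_pos: [0.5709, 0.2047, 0.2332]
tcp_rot: [0.001, 0.654, 0.757, 0.002]
contact_force: [0.3, 0.4, -0.1]
grip_width: 0.0855
grasp_force: 0.0
0.04 1291 [0.5367 0.1754 0.0401] [0.6018 0.2735 0.08  ] x at maxy [0.5609 0.2714 0.0716]
0.088 1933 [0.5431 0.1716 0.088 ] [0.5964 0.2631 0.0977] x at maxy [0.5628 0.2605 0.0894]
  step [-15.77  -4.46  -1.23] [ 0.004 -0.001 -0.001] rows>= 3.3
  step [-15.77  -4.49  -1.19] [ 0.004 -0.001 -0.001] rows>= 3.3
```

```bash
python3 -m handwheel '-5 -1.3 -0.6 0 0 0 1; -10 -2.6 -1.2 0 0 0 1; -15 -4 -2 0 0 0 1; -20 -5.3 -3 0 0 0 1; -24.5 -6.5 -4 0 0 0 1'
python3 -m handwheel '-5 -1 0 0 0 0 1; -10 -2 0 0 0 0 1; -14 -3 0 0 0 0 1; -14 -3 0 0 0 0 1; -14 -3 0 0 0 0 1'
python3 - <<'E'
from h import *
np.set_printoptions(precision=4,suppress=True)
print(pose()[0])
c=read_camera("wrist");save(c,"w9");P,ok=cloud(c)
def box(nm,b,bands):
    m=ok&(P[...,0]>b[0])&(P[...,0]<b[1])&(P[...,1]>b[2])&(P[...,1]<b[3])
    for lo,hi in bands:
        X=P[m&(P[...,2]>lo)&(P[...,2]<hi)]
        if len(X)>20: print(nm,lo,len(X),X.min(0),X.max(0),"rect",cv2.minAreaRect(X[:,:2].astype(np.float32)))
box("shk",(.49,.57,-.16,-.08),[(.02,.06),(.06,.07),(.075,.1)])
box("cup",(.48,.61,-.34,-.21),[(.015,.04),(.047,.07)])
print([(q["at"],q["p"]) for q in pinpoint(c,"espresso_cup")[:2]])
for q in trace(c,"espresso_cup")[:1]:
    X=P[q["pixels"]&ok];print(q["p"],q["bbox"],X.max(0),X.min(0))
E
```

```text
time: 17.8
tool_pos: [0.541, -0.0423, 0.2679]
tcp_rot: [-0.0, 0.654, 0.757, -0.0]
contact_force: [1.0, -1.1, 1.1]
grip_width: 0.0857
grasp_force: 0.0
time: 18.3
tool_pos: [0.532, -0.1845, 0.2675]
tcp_rot: [-0.0, 0.655, 0.756, -0.0]
contact_force: [-0.5, 0.8, -0.1]
grip_width: 0.0852
grasp_force: 0.0
[ 0.532  -0.1845  0.2675]
shk 0.02 298 [ 0.5092 -0.1421  0.03  ] [ 0.5519 -0.1023  0.0595] rect ((0.5288835167884827, -0.1194552481174469), (0.04259219765663147, 0.03334301710128784), 27.044265747070312)
shk 0.075 1151 [ 0.5138 -0.14    0.0765] [ 0.5479 -0.1068  0.0916] rect ((0.5308248400688171, -0.12320522964000702), (0.0341675765812397, 0.03225778415799141), 10.064483642578125)
cup 0.015 916 [ 0.5128 -0.3005  0.015 ] [ 0.5742 -0.2301  0.04  ] rect ((0.5462633371353149, -0.26809966564178467), (0.0768146961927414, 0.053060382604599), 78.56928253173828)
cup 0.047 955 [ 0.5157 -0.3037  0.047 ] [ 0.579  -0.229   0.0575] rect ((0.5412006378173828, -0.2628937065601349), (0.07753697782754898, 0.05872756987810135), 25.9791202545166)
[([315.3, 218.6], 0.7)]
0.57 [291.7, 196.0, 355.3, 262.1] [ 0.5785 -0.229   0.0575] [ 0.5128 -0.3245 -0.0011]
```

View pics/w9.png

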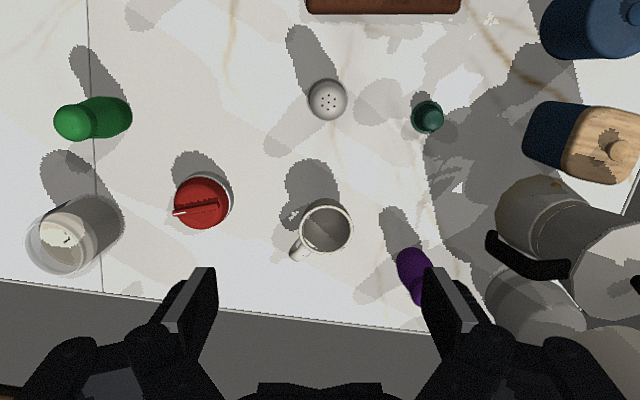

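Wrist view: grey perforated shaker cap at (328,99) – the intended one (others green (90,118), purple (412,275)); cup (326,228) with handle to lower left (297,255), ≈ -128° azimuth; cup centre ≈ (.5495,-.2585). Shaker at (.531,-.1232), 91 mm high – matches.

Run:
```python
from h import *
q=plan([.531,-.1232,.13],8.5); q=plan([.531,-.1232,.031],8.5,q)
```

```text
step [ 5.79  0.68 13.76] [-0.    -0.001 -0.   ] rows>= 3.0
  step [0.  0.  9.9] [0. 0. 0.] rows>= 2.0
```

```bash
python3 -m handwheel '3 0.4 3 0 0 0 1; 5.8 0.7 6 0 0 0 1; 5.8 0.7 10 0 0 0 1; 5.8 0.7 13.7 0 0 0 1; 5.8 0.7 13.7 0 0 0 1'
python3 -m handwheel '0 0 0 0 0 0 1; 0 0 0 0 0 0 1'
python3 - <<'E'
from h import *
q=plan([.531,-.1232,.031],8.5)
E
```

```text
time: 18.95
tool_pos: [0.5282, -0.122, 0.127]
tcp_rot: [-0.003, 0.652, 0.758, -0.002]
contact_force: [-0.4, -0.1, 0.4]
grip_width: 0.0857
grasp_force: 0.0
time: 19.15
tool_pos: [0.5323, -0.125, 0.1328]
tcp_rot: [0.001, 0.654, 0.757, 0.001]
contact_force: [-0.1, -0.5, 1.1]
grip_width: 0.0855
grasp_force: 0.0
  step [ 0.21 -0.13 10.18] [ 0.003  0.001 -0.002] rows>= 2.0
```

```bash
python3 -m handwheel '0.1 0 3 0 0 0 1; 0.1 0 6 0 0 0 1; 0.1 0 9 0 0 0 1; 0.1 0 10 0 0 0 1; 0.1 0 10 0 0 0 1'
python3 -m handwheel '0 0 0 0 0 0 0.8; 0 0 0 0 0 0 0.6; 0 0 0 0 0 0 0.4; 0 0 0 0 0 0 0.3; 0 0 0 0 0 0 0.3' 40
python3 -m handwheel '0 0 0 0 0 0 0.3; 0 0 0 0 0 0 0.3;0 0 0 0 0 0 0.3'
python3 -m handwheel '0 0 -1 0 0 0 0.3; 0 0 -4 0 0 0 0.3; 0 0 -8 0 0 0 0.3; 0 0 -12 0 0 0 0.3; 0 0 -15 0 0 0 0.3'
python3 - <<'E'
from h import *
q=plan([.5822,.1175,.10],8.5)
E
```

```text
time: 19.65
tool_pos: [0.5311, -0.124, 0.0313]
tcp_rot: [-0.0, 0.654, 0.757, 0.0]
contact_force: [0.5, -0.2, 0.2]
grip_width: 0.0857
grasp_force: 0.0
time: 20.15
tool_pos: [0.5315, -0.1241, 0.0324]
tcp_rot: [0.001, 0.654, 0.757, 0.001]
contact_force: [-3.0, 1.3, 13.0]
grip_width: 0.0386
grasp_force: 39.1
time: 20.45
tool_pos: [0.5315, -0.1241, 0.0325]
tcp_rot: [0.001, 0.654, 0.757, 0.001]
contact_force: [-2.6, 1.3, 13.0]
grip_width: 0.0389
grasp_force: 39.1
time: 20.95
tool_pos: [0.5311, -0.1244, 0.184]
tcp_rot: [0.001, 0.654, 0.757, 0.001]
contact_force: [0.5, -0.2, -0.9]
grip_width: 0.0387
grasp_force: 40.2
  step [11.6   4.27  4.2 ] [ 0.001  0.    -0.001] rows>= 2.6
  step [11.59  4.3   4.2 ] [ 0.001  0.    -0.001] rows>= 2.6
```

```bash
python3 -m handwheel '4 1.5 0 0 0 0 0.3; 8.5 3.2 0 0 0 0 0.3; 13 4.8 0 0 0 0 0.3; 17.5 6.4 0 0 0 0 0.3; 22 8.1 0 0 0 0 0.3'
python3 -m handwheel '1.2 0.45 2 0 0 0 0.3; 1.2 0.45 5 0 0 0 0.3; 1.2 0.45 8 0 0 0 0.3; 1.2 0.45 8 0 0 0 0.3; 1.2 0.45 8 0 0 0 0.3'
python3 -m handwheel '0 0 0 0 0 0 0.3; 0 0 0 0 0 0 0.3'
python3 - <<'E'
from h import *
save(read_camera("wrist"),"w10")
q=plan([.5822,.1175,.046],8.5)
E
```

```text
time: 21.45
tool_pos: [0.5788, 0.1074, 0.1818]
tcp_rot: [0.0, 0.654, 0.757, 0.0]
contact_force: [0.5, 0.2, -0.9]
grip_width: 0.0381
grasp_force: 40.2
time: 21.95
tool_pos: [0.5816, 0.1177, 0.1017]
tcp_rot: [-0.0, 0.654, 0.757, -0.0]
contact_force: [0.2, -0.1, -1.1]
grip_width: 0.0382
grasp_force: 40.3
time: 22.15
tool_pos: [0.5828, 0.118, 0.1027]
tcp_rot: [0.001, 0.654, 0.757, 0.001]
contact_force: [0.4, -0.0, -1.6]
grip_width: 0.0384
grasp_force: 40.3
  step [-0.05 -0.06  5.65] [ 0.002 -0.001 -0.003] rows>= 1.1
```

View pics/w10.png

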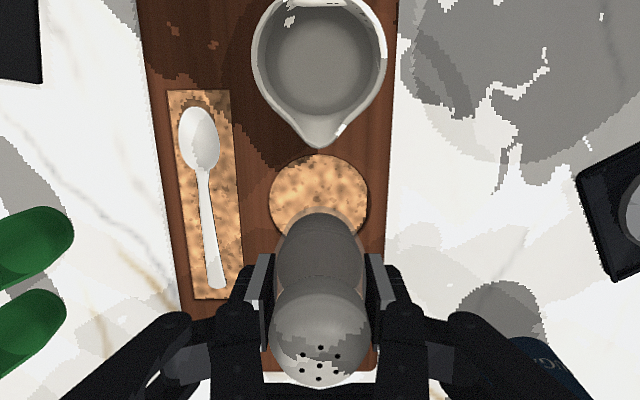

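Shaker held upright over the middle recess, jug at (320,70) and spoon (205,190) well seated. Lower and release.

```bash
python3 -m handwheel '0 0 2 0 0 0 0.3; 0 0 4 0 0 0 0.3; 0 0 5.2 0 0 0 0.3; 0 0 5.6 0 0 0 0.3; 0 0 5.6 0 0 0 0.3'
python3 -m handwheel '0 0 0.1 0 0 0 0.3; 0 0 0.2 0 0 0 0.3; 0 0 0.25 0 0 0 0.3; 0 0 0.25 0 0 0 0.3'
```

```text
time: 22.7
tool_pos: [0.5817, 0.1179, 0.045]
tcp_rot: [-0.0, 0.654, 0.757, -0.0]
contact_force: [-0.8, 0.0, -0.6]
grip_width: 0.0379
grasp_force: 40.3
time: 23.1
tool_pos: [0.5823, 0.1181, 0.0435]
tcp_rot: [0.0, 0.654, 0.757, 0.001]
contact_force: [-1.6, -0.1, 5.5]
grip_width: 0.0384
grasp_force: 41.4
```

```bash
python3 -m handwheel '0 0 0 0 0 0 0.5; 0 0 0 0 0 0 0.65; 0 0 0 0 0 0 0.8; 0 0 0 0 0 0 0.9; 0 0 0 0 0 0 0.9'
python3 -m handwheel '0 0 -3 0 0 0 0.9; 0 0 -7 0 0 0 0.9; 0 0 -11 0 0 0 0.9; 0 0 -15 0 0 0 1; 0 0 -16 0 0 0 1'
python3 - <<'E'
from h import *
q=plan([.5495,-.2585,.16],-38.5)
E
```

```text
time: 23.6
tool_pos: [0.5817, 0.118, 0.0424]
tcp_rot: [-0.0, 0.654, 0.757, -0.0]
contact_force: [-1.4, 0.2, 0.2]
grip_width: 0.0769
grasp_force: 0.0
time: 24.1
tool_pos: [0.5839, 0.1179, 0.2069]
tcp_rot: [0.002, 0.654, 0.757, 0.003]
contact_force: [1.5, 0.3, 0.3]
grip_width: 0.0854
grasp_force: 0.0
  step [-18.38  -4.44   2.3 ] [ 0.003 -0.002  0.409] rows>= 3.8
  step [-18.62   3.23   2.33] [ 0.003 -0.002  0.409] rows>= 3.8
```

```bash
python3 -m handwheel '-4.6 -1.1 0 0 0 0.14 1; -9.2 -2.2 0 0 0 0.28 1; -13.8 -3.3 0 0 0 0.409 1; -18.4 -4.4 0 0 0 0.409 1; -18.4 -4.4 0 0 0 0.409 1'
python3 -m handwheel '-4.6 0.8 1 0 0 0.14 1; -9.2 1.6 2 0 0 0.28 1; -13.8 2.4 3 0 0 0.409 1; -18.6 3.2 4.5 0 0 0.409 1; -18.6 3.2 4.5 0 0 0.409 1'
python3 -m handwheel '0 0 0 0 0 0 1;0 0 0 0 0 0 1'
python3 - <<'E'
from h import *
np.set_printoptions(precision=4,suppress=True)
print(pose()[0],sense()["joint_positions"])
c=read_camera("wrist");save(c,"w11");P,ok=cloud(c)
m=ok&(P[...,0]>.49)&(P[...,0]<.61)&(P[...,1]>-.33)&(P[...,1]<-.21)
X=P[m&(P[...,2]>.05)&(P[...,2]<.065)];print(X.min(0),X.max(0))
H=P[m&(P[...,2]>.025)&(P[...,2]<.06)];r=np.hypot(H[:,0]-.5495,H[:,1]+.2585);h=H[r>.036];print(len(h),h.mean(0),r.max(),np.degrees(np.arctan2(h[:,1].mean()+.2585,h[:,0].mean()-.5495)))
q=plan([.5495,-.2585,.10],-38.5);q=plan([.5495,-.2585,.018],-38.5,q)
E
```

```text
time: 24.6
tool_pos: [0.5632, -0.0788, 0.2029]
tcp_rot: [0.002, 0.797, 0.604, -0.001]
contact_force: [0.5, 0.0, 1.9]
grip_width: 0.0855
grasp_force: 0.0
time: 25.1
tool_pos: [0.5435, -0.2662, 0.1561]
tcp_rot: [0.001, 0.903, 0.43, -0.002]
contact_force: [-0.3, 1.0, -0.5]
grip_width: 0.0857
grasp_force: 0.0
time: 25.3
tool_pos: [0.5477, -0.2571, 0.157]
tcp_rot: [-0.001, 0.9, 0.435, 0.0]
contact_force: [1.0, 1.0, 0.1]
grip_width: 0.0857
grasp_force: 0.0
[ 0.5477 -0.2571  0.157 ] [-0.1777  0.5711  0.8024  1.7579 -0.475   1.0184  0.1317]
[ 0.5182 -0.3017  0.05  ] [ 0.579  -0.2295  0.0575]
319 [ 0.5248 -0.2949  0.0509] 0.055791479098271965 -124.17306414409711
  step [-0.06  0.23  5.73] [-0.001 -0.001  0.002] rows>= 1.1
  step [0.  0.  8.2] [0. 0. 0.] rows>= 1.6
```

View pics/w11.png

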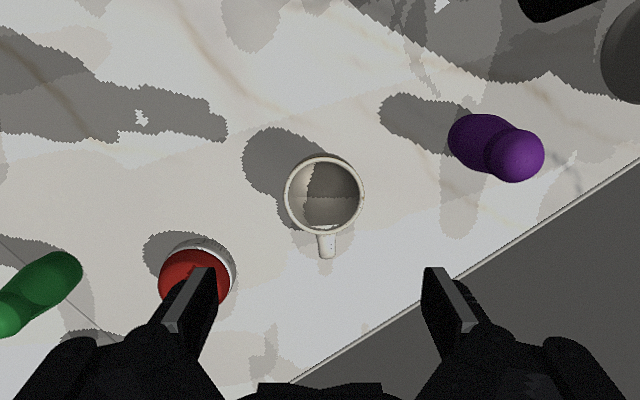

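Cup (324,195), handle straight down in the picture (327,250): closing line is across the rim; timer (195,275) and purple bottle clear. Descend and grip.

```bash
python3 -m handwheel '0 0.2 3 0 0 -0.035 1; 0 0.2 6 0 0 -0.035 1; 0 0.2 9 0 0 -0.035 1; 0 0.2 12 0 0 -0.035 1; 0 0.2 13.9 0 0 -0.035 1'
python3 -m handwheel '0 0 0 0 0 0 1; 0 0 0 0 0 0 0.8; 0 0 0 0 0 0 0.65; 0 0 0 0 0 0 0.45; 0 0 0 0 0 0 0.45' 40
python3 -m handwheel '0 0 0 0 0 0 0.45; 0 0 0 0 0 0 0.45;0 0 0 0 0 0 0.45'
python3 -m handwheel '0 0 -1 0 0 0 0.45; 0 0 -4 0 0 0 0.45; 0 0 -8 0 0 0 0.45; 0 0 -12 0 0 0 0.45; 0 0 -16 0 0 0 0.45'
python3 - <<'E'
from h import *
save(read_camera("wrist"),"w12",(160,100,480,400),1.5)
q=plan([.5952,.0305,.12],8.5)
E
```

```text
time: 25.85
tool_pos: [0.5492, -0.2569, 0.0166]
tcp_rot: [-0.001, 0.892, 0.452, -0.0]
contact_force: [-0.4, -0.5, 0.1]
grip_width: 0.0854
grasp_force: 0.0
time: 26.35
tool_pos: [0.5501, -0.2597, 0.0202]
tcp_rot: [0.001, 0.893, 0.45, 0.001]
contact_force: [-1.0, 0.9, 6.5]
grip_width: 0.0561
grasp_force: 41.6
time: 26.65
tool_pos: [0.55, -0.2597, 0.0202]
tcp_rot: [0.001, 0.893, 0.45, 0.001]
contact_force: [-0.5, 2.1, 5.7]
grip_width: 0.0563
grasp_force: 41.6
time: 27.15
tool_pos: [0.5486, -0.2597, 0.1811]
tcp_rot: [0.0, 0.893, 0.45, 0.0]
contact_force: [1.2, -0.2, -1.0]
grip_width: 0.0562
grasp_force: 43.1
  step [13.05 -6.97  3.35] [ 0.005  0.001 -0.393] rows>= 3.0
  step [14.72 -1.43  3.38] [ 0.005  0.001 -0.393] rows>= 3.0
```

View pics/w12.png

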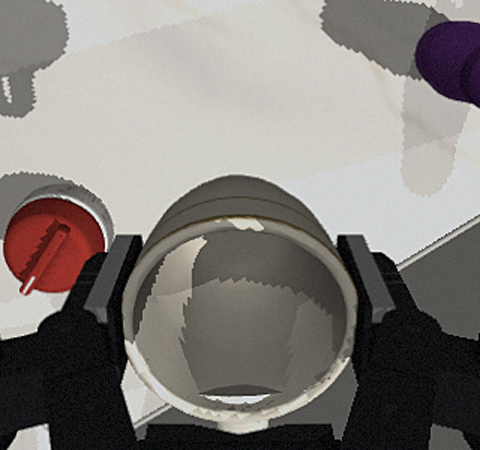

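Cup held level, handle at the bottom (240,425). Carry to the right recess.

```bash
python3 -m handwheel '3.2 -1.7 0 0 0 -0.13 0.45; 6.5 -3.5 0 0 0 -0.26 0.45; 9.8 -5.2 0 0 0 -0.393 0.45; 13 -7 0 0 0 -0.393 0.45; 13 -7 0 0 0 -0.393 0.45'
python3 -m handwheel '3.7 -0.35 1 0 0 -0.13 0.45; 7.4 -0.7 2 0 0 -0.26 0.45; 11 -1.1 3 0 0 -0.393 0.45; 14.7 -1.4 6.5 0 0 -0.393 0.45; 14.7 -1.4 6.5 0 0 -0.393 0.45'
python3 -m handwheel '0 0 0 0 0 0 0.45; 0 0 0 0 0 0 0.45;0 0 0 0 0 0 0.45'
python3 - <<'E'
from h import *
q=plan([.5952,.0305,.05],8.5)
E
```

```text
time: 27.7
tool_pos: [0.5712, -0.1067, 0.1787]
tcp_rot: [-0.001, 0.785, 0.619, 0.001]
contact_force: [-1.2, -0.7, -1.6]
grip_width: 0.0558
grasp_force: 43.1
time: 28.2
tool_pos: [0.5902, 0.0393, 0.1102]
tcp_rot: [-0.003, 0.65, 0.76, -0.001]
contact_force: [-1.2, 0.5, -1.5]
grip_width: 0.0558
grasp_force: 43.4
time: 28.5
tool_pos: [0.5924, 0.0308, 0.1145]
tcp_rot: [0.001, 0.653, 0.757, 0.0]
contact_force: [0.1, -0.9, -1.8]
grip_width: 0.0555
grasp_force: 43.4
  step [-0.07  0.26  6.46] [ 0.001  0.001 -0.002] rows>= 1.3
```

```bash
python3 -m handwheel '0 0.25 2 0 0 0 0.45; 0 0.25 4 0 0 0 0.45; 0 0.25 6 0 0 0 0.45; 0 0.25 7.5 0 0 0 0.45; 0 0.25 7.5 0 0 0 0.45'
python3 -m handwheel '0 0 0.2 0 0 0 0.45; 0 0 0.4 0 0 0 0.45; 0 0 0.6 0 0 0 0.45; 0 0 0.6 0 0 0 0.45;0 0 0.6 0 0 0 0.45'
python3 -m handwheel '0 0 0.1 0 0 0 0.45; 0 0 0.2 0 0 0 0.45; 0 0 0.2 0 0 0 0.45'
```

```text
time: 29.0
tool_pos: [0.5934, 0.0322, 0.0372]
tcp_rot: [-0.001, 0.653, 0.757, -0.001]
contact_force: [-0.1, -0.6, -1.9]
grip_width: 0.0561
grasp_force: 43.4
time: 29.5
tool_pos: [0.5946, 0.033, 0.0328]
tcp_rot: [0.0, 0.653, 0.758, 0.0]
contact_force: [0.5, -0.1, -1.3]
grip_width: 0.0559
grasp_force: 43.4
time: 29.8
tool_pos: [0.5947, 0.0328, 0.0312]
tcp_rot: [0.0, 0.653, 0.758, 0.0]
contact_force: [-3.2, 0.3, 8.3]
grip_width: 0.0559
grasp_force: 43.9
```

Seated (contact at 31 mm as expected). Release, rise, and check.

```bash
python3 -m handwheel '0 0 0 0 0 0 0.7; 0 0 0 0 0 0 0.8; 0 0 0 0 0 0 0.9; 0 0 0 0 0 0 0.95; 0 0 0 0 0 0 1'
python3 -m handwheel '0 0 -3 0 0 0 1; 0 0 -7 0 0 0 1; 0 0 -12 0 0 0 1; 0 0 -17 0 0 0 1; 0 0 -22 0 0 0 1'
python3 -m handwheel '-3 -5 0 0 0 0 1; -5 -9 0 0 0 0 1; -8 -13 0 0 0 0 1; -11 -17 0 0 0 0 1; -11 -17 0 0 0 0 1'
python3 - <<'E'
from h import *
np.set_printoptions(precision=4,suppress=True)
c=read_camera("top");save(c,"fin",(200,80,450,290),3);P,ok=cloud(c)
M=Ro.from_euler("z",8.5,degrees=True).as_matrix();B=(P-[.5525,.1131,0])@M
def rp(nm,x,y,lo,hi):
    m=ok&(abs(B[...,0]-x)<.05)&(abs(B[...,1]-y)<.044)&(B[...,2]>lo)&(B[...,2]<hi);X=B[m]
    if len(X): print(nm,len(X),X.min(0),X.max(0))
rp("jug rim",.03,.088,.085,.12);rp("shaker cap",.03,0,.085,.12);rp("cup rim",.03,-.088,.055,.08);
rp("jug all",.03,.11,.03,.12);rp("cup all",.03,-.11,.03,.12)
for t in("teaspoon","teaspoon_bowl"):
    for q in pinpoint(c,t)[:1]: print(t,q["p"],((onplane(q["at"],c,.015)-[.5525,.1131,0])@M))
E
```

```text
time: 30.3
tool_pos: [0.5945, 0.033, 0.0304]
tcp_rot: [-0.0, 0.653, 0.758, -0.0]
contact_force: [0.1, 0.4, 0.6]
grip_width: 0.0854
grasp_force: 0.0
time: 30.8
tool_pos: [0.5941, 0.0328, 0.2525]
tcp_rot: [0.0, 0.653, 0.758, -0.0]
contact_force: [0.4, 0.7, -0.3]
grip_width: 0.0852
grasp_force: 0.0
time: 31.3
tool_pos: [0.4381, -0.1056, 0.2506]
tcp_rot: [-0.001, 0.655, 0.755, 0.0]
contact_force: [1.0, 0.9, -0.8]
grip_width: 0.0853
grasp_force: 0.0
jug rim 180 [0.005  0.0561 0.0851] [0.0583 0.1307 0.1011]
shaker cap 155 [ 0.0143 -0.0147  0.0857] [0.0477 0.0179 0.1028]
cup rim 172 [ 0.0011 -0.131   0.055 ] [ 0.0584 -0.0565  0.0691]
jug all 404 [-0.0018  0.0661  0.0302] [0.0619 0.1537 0.1011]
cup all 263 [ 0.0011 -0.1414  0.0302] [ 0.0584 -0.066   0.0691]
teaspoon 0.83 [-0.048   0.0055  0.015 ]
teaspoon_bowl 0.7 [-0.0476  0.0425  0.015 ]
```

View pics/fin.png

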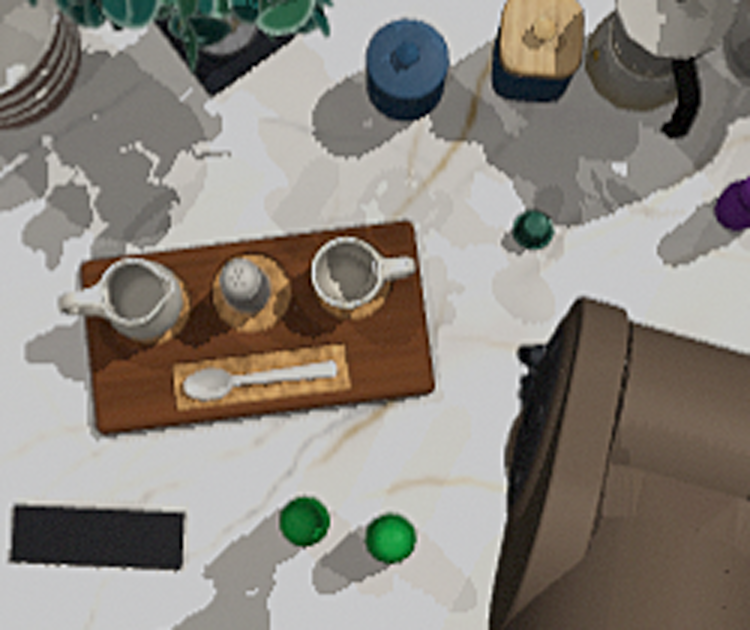

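The final picture shows jug (handle left), shaker and cup (handle right) standing in their recesses, spoon in the groove with bowl left, bystanders in place; heights and positions fit.

```bash
python3 -m handwheel '0 0 0 0 0 0 1; 0 0 0 0 0 0 1; 0 0 0 0 0 0 1'; python3 -c "
from station import *
print(hand_in())"
```

```text
time: 31.75
tool_pos: [0.4432, -0.1004, 0.2502]
tcp_rot: [0.0, 0.652, 0.758, -0.0]
contact_force: [-0.1, -0.0, 0.2]
grip_width: 0.0856
grasp_force: 0.0
the job is handed in; nothing more can be done
None
```

The coffee board is laid and the job was handed in at about 32 s of the 106 s allowed: jug left, shaker middle and cup right in their recesses with handles outward, spoon flat in the groove with its bowl to the left. My last camera check agreed with this, but `hand_in()` returned no verdict.

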